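Index the filter carrier and hold the spring cell home

TASK

On the optical rail, slide the filter carrier (it has an upright post to take it by) towards the robot's left into the next station's detent, and leave it sitting there. Then turn the knurled collar on top of the carrier clockwise, seen from above, until its hidden keyway drops over the pin, and push it fully home against its spring. Finish while still holding it pushed home for the reading, and do not disturb the loose lens stand, spare ring or screwdriver nearby.

Things in the scene. Friction and masses are not known exactly. Their poses are not given: they have to be found in the camera images.
- rail: Optical rail, 400 mm long, 90 mm wide, fixed to the bench. Origin: centre of its underside, on the bench. Its y axis runs along the rail, towards the robot's left; z is up. The top of its slide bar is 26 mm above the bench; at each station two small round ridges and a light tab stand on the far (+x) side.
- carrier (a joint): Travel of the carrier along the rail's +y, in m, 0 to 0.14 (end stops). Starts between 0 and 0.035. The next station's detent is centred at 0.080 (play about 1 mm either way); the further one at 0.125 is not wanted. About 2 N of sliding friction; entering or leaving a detent takes about 4 to 8 N, a bump that begins about 12 mm before the notch's centre.
- station_next (a point): Point on the rail where the collar's axis stands when the carrier sits in the next station's detent; 45 mm above the bench. Axes as the rail's.
- station_far (a point): The same for the further, unwanted station, 45 mm beyond along the rail's +y.
- handle (a point): Upright steel post of the carrier, diameter 14 mm, from 45 to 100 mm above the bench; pinch it from above. This point is on its axis, 85 mm above the bench. Axes as the rail's. The carrier is a black plate, 84 mm across the rail and 135 mm along it, top 45 mm above the bench; the knurled collar stands on it 80 mm from the post along the rail's +y.
- collar_top (a point): Centre of the top face of the knurled collar; goes down with it but does not turn with it. 107 mm above the bench when up, 97 mm when home. Axes as the rail's.
- knurled_ring: The knurled aluminium collar with the filter glass in its top: diameter 48 mm, height 41 mm, upright axis. Origin: centre of its underside, 66 mm above the bench when up. It turns on the axis and slides down on it, but cannot be lifted off. Its sides are free to grip from the top down to the carrier plate, which is 21 mm below the underside (11 mm when home).
- cell_press (a joint): How far the collar is pushed down, in m: 0 up, 0.010 fully home (hard stop). A spring returns it: 4 N at the top, 8 N at home. While keyway and pin do not meet it goes down only 0.003 and stops hard on the pin.
- cell_turn (a joint): Turn of the collar, in rad, clockwise seen from above, 0 to 2.7 (stops). Starts between 0 and 0.5. The keyway meets the pin at one hidden value between 1.0 and 2.3, fixed for the run, and drops within about 0.12 rad of it. Turns easily (0.03 N m), stays where it is left while up; once dropped the pin blocks turning.
- lens_stand: Bystander: loose lens on a post, foot 70 by 70 mm, 134 mm tall. Origin: centre of its underside.
- spare_cell: Bystander: loose aluminium ring lying flat, diameter 50 mm, 10 mm high. Origin: centre of its underside.
- driver: Bystander: loose screwdriver lying on the bench, 160 mm long.

How it is judged (in metres and radians):
On the way, in this order (a step that is already met when the one before it is completed fails the run):
1. the carrier rests in the next station's detent, the collar not yet home (value of joint carrier between 0.0765 and 0.0835 m and velocity of joint carrier between -0.01 and 0.01 m/s and value of joint cell_press below 0.006 m), for 0.2 s.
2. the collar has dropped over the pin and is fully home (value of joint cell_press above 0.0085 m), for 0.2 s.
At the end, for the whole second after the job is handed in: The carrier sits in the next station's detent (within 3.5 mm of its centre) and the robot still holds the collar pushed home over the pin (at least 8.5 of its 10 mm down, touched with more than 2 N) through the last second (value of joint carrier between 0.0765 and 0.0835 m and value of joint cell_press above 0.0085 m and contact force between any of the fingers, the arm and knurled_ring above 2 N); the arm keeps its last pose, push and grip.
It fails at once if a bystander was pushed more than 25 mm or the lens stand tipped (distance of any of lens_stand, spare_cell, driver from where it was at the start of the episode above 0.025 m or angle between lens_stand's own z axis and vertical above 0.5 rad).
It also fails if it takes over 58 s, if anything falls off the work surface, if the arm or the gripper's body presses on something with over 40 N, if the wrist force passes 120 N, or if a joint passes its speed limit or range.

ROBOT

A 6-joint arm with a two-finger parallel gripper is mounted at the origin on the work surface. World frame = base frame: x ahead of the robot, y to its left, z up, the work surface at z = 0. Lengths are in mm, angles in degrees, forces in N, time in s.
With the tool pointing down it reaches from about 300 to 850 mm from the base axis. Payload 4.2 kg.
Tool frame: the origin (TCP) lies between the finger pads; the fingertips stand 19 mm ahead of it and the grasp point (between the pads) is the TCP (env.tips_ahead is the distance from the TCP to the fingertips, in mm); z points along the fingers, y is the direction in which the jaws open and shut (so a half turn about z gives the same grasp; the last joint's range is limited). The gripper opens to 91 mm and grips with 3 to 60 N. Pads are 32 mm wide; open, the fingers measure 118 mm over their backs; the gripper's body (76 mm by 178 mm) begins 60 mm behind the grasp point.
Start: joints at [63.484, 18.312, 89.639, -0, 72.044, -1.146], TCP at [246.375, 519.558, 232.976] pointing down, gripper open.
Joint ranges: [-177.97, 177.97], [-48.28, 115.42], [12.27, 149.76], [-77.06, 257.06], [2.81, 150.46], [-146.56, 146.56]. Speed limits (degrees/s): [147.25, 147.25, 180, 180, 180, 180].

INTERFACE

Orientations are given as [roll, pitch, yaw] about the fixed x, y, z axes, in that order (R = Rz(yaw) Ry(pitch) Rx(roll)).
In Python, from workcell import telemetry, viewer, job_done, env gives the robot as it stands. The module is installed in compiled form; this text tells all that it offers.
- The arm moves only by the shell command python3 -m jog 'ROWS' [FORCE]. ROWS is JSON, a list of rows, each a list of 3 entries, a list of its own where there are three numbers: the shift along the tool's x, y, z in cm, then the turn about the tool's z in degrees, then the opening, from 0 (shut) to 1 (fully open). A call has 1 to 10 rows; each row shifts and turns the pose as measured when the row begins, along the tool's axes as they then stand; what a row does not reach is not made up. A row lasts 1/8 s, in which the tool goes at most 62.5 mm and 10.7 degrees, less where a joint would pass 70% of its speed; a pose out of reach is approached as far as the arm can. A call is refused whole if a number of a shift passes 6.25 or a number of a turn 10.7, either way. A call with a gripper value outside its range is refused whole. The fingers move at their own pace and stop on an object; FORCE is the grip in N (left out, the last holds). Time passes only in rows, so rows that do not move let the fingers close. It gives the time, the measured TCP pose, the force and the opening at its end, in the units of the state.
- telemetry.state(): the state, without advancing time (a new reading comes with each control period).
- viewer.grab_frame(name): name is "side" or "top" or "wrist"; returns a dict with "color" (400x640x3 uint8, red, green, blue), "K" (3x3 intrinsics, pixels), "rvec" (rotation vector, rad) and "tvec" (3), from world to camera coordinates, as OpenCV has them. Camera axes: x right, y down, z forward; pixel columns grow to the right and rows downward; lengths in mm; the calibration is good to about 2 mm. A picture is of the moment at which its call begins. There is no depth.
- job_done(): hands the job in, once; it reports no verdict.
The state is a dict: "time_s": time; "qpos": joint angles; "qvel": joint speeds; "effort": joint torques, N m; "ee_pos": TCP position; "ee_rot": TCP orientation; "force": force on the tool from outside, world axes, zero at the start; "torque": the same for the moment, N m; "gripper_width": finger opening in mm.
Only numpy, scipy, OpenCV 4.12 (cv2) and the standard library are available. Lean on these libraries where they do the work, as an engineer would, in place of code of your own. Each camera call takes 0.05 s, during which the arm holds its last target. There are 200 camera calls.

## Working session

There is one attempt and no reset: what is moved stays moved. The work goes in short steps, Python scripts to look and compute and a shell command to move; the robot and the scene stay as the last step left them, time stands still between calls to the robot, and variables do not carry over. Pictures are saved under pics/ and viewed, about 8 in all and at most 12, crops included, and the job is handed in when it is done.

```bash
mkdir -p pics
cat > h.py <<'E'
import numpy as np, cv2, sys
from workcell import telemetry, viewer
from scipy.spatial.transform import Rotation as R
def grab(cam,name):
    f=viewer.grab_frame(cam); cv2.imwrite(f'pics/{name}.png',f['color'][:,:,::-1]); 
    np.savez(f'pics/{name}.npz',K=f['K'],r=f['rvec'],t=f['tvec']); return f
def ray(name,uv,z):
    d=np.load(f'pics/{name}.npz'); Rm=cv2.Rodrigues(d['r'])[0]; t=d['t'].ravel()
    c=-Rm.T@t; v=Rm.T@np.linalg.inv(d['K'])@np.array([uv[0],uv[1],1.]); return c+v*(z-c[2])/v[2]
def proj(name,P):
    d=np.load(f'pics/{name}.npz'); return cv2.projectPoints(np.array(P,float).reshape(-1,3),d['r'],d['t'],d['K'],None)[0].reshape(-1,2)
def st():
    s=telemetry.state(); print({k:np.round(s[k],2).tolist() for k in('time_s','qpos','ee_pos','ee_rot','force','torque','gripper_width')})
    return s
def totool(dv):
    s=telemetry.state(); Rm=R.from_euler('xyz',s['ee_rot'],degrees=True).as_matrix(); return Rm.T@np.array(dv,float)/10
E
python3 - <<'E'
from h import *
s=st(); 
a=grab('top','top0'); b=grab('side','side0')
print(R.from_euler('xyz',s['ee_rot'],degrees=True).as_matrix().round(3))
E
```

```text
{'time_s': 0.0, 'qpos': [63.48, 18.35, 89.71, 0.0, 72.04, -1.15], 'ee_pos': [246.14, 519.13, 232.11], 'ee_rot': [-179.9, -0.0, 154.63], 'force': [0.09, 0.38, 0.62], 'torque': [-0.04, 0.01, 0.01], 'gripper_width': 91.62}
[[-0.904  0.428 -0.001]
 [ 0.428  0.904 -0.002]
 [ 0.    -0.002 -1.   ]]
```

View pics/top0.png

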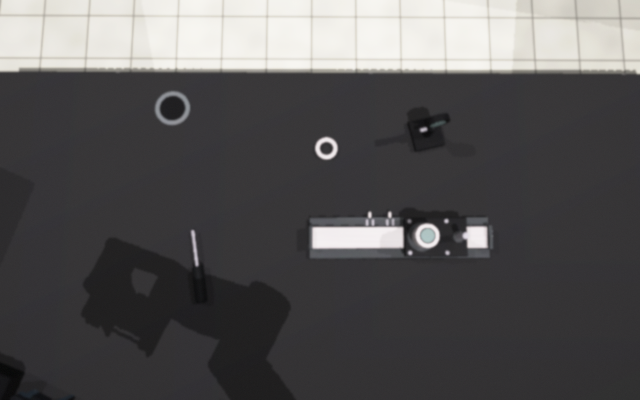

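View pics/side0.png

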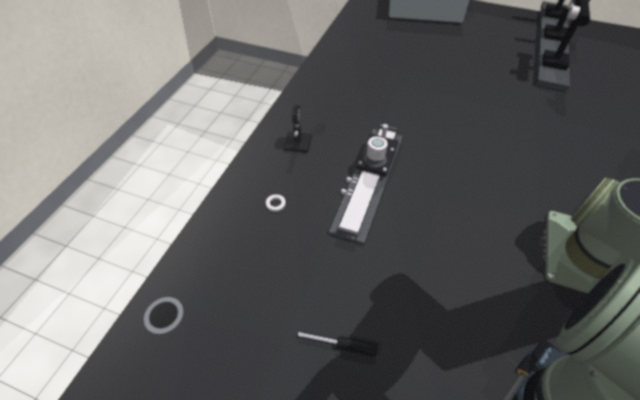

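The top view shows the rail spanning pixels (308–491, 238), with the collar at (428,236), the post at about (463,237), the ring at (326,148), the stand at (425,135) and the screwdriver at (198,265).

Run:
```python
from h import *
for n,uv,z in [('collar',(428,235.5),107),('post',(463,237),100),('railL',(309,238),13),('railR',(491,238),13),('barL',(312,237),26),('barR',(487,236.5),26),('ring',(326,148),10),('stand',(425,137),5),('drv',(198,265),10),('ridge1',(370,216),26),('ridge2',(390,216),26)]:
    print(n,ray('top0',uv,z).round(1))
for n,uv,z in [('collar',(377,143),107),('railfarL',(334,235),0),('railnearL',(361,241),0)]: print('side',n,ray('side0',uv,z).round(1))
im=cv2.imread('pics/top0.png'); cv2.imwrite('pics/c0.png',cv2.resize(im[195:280,295:505],None,fx=3.8,fy=3.8,interpolation=cv2.INTER_CUBIC))
```

```text
collar [559.3 -80.1 107. ]
post [ 556.7 -152.9  100. ]
railL [557.8 162.8  13. ]
railR [ 558.3 -241.6   13. ]
barL [559.5 155.8  26. ]
barR [ 561.1 -228.2   26. ]
ring [762.4 125.3  10. ]
stand [ 790.1 -102.3    5. ]
drv [498.4 407.   10. ]
ridge1 [605.8  28.3  26. ]
ridge2 [605.9 -15.8  26. ]
side collar [561.9 -80.2 107. ]
side railfarL [590.8 159.    0. ]
side railnearL [523.9 151.8   0. ]
```

View pics/c0.png

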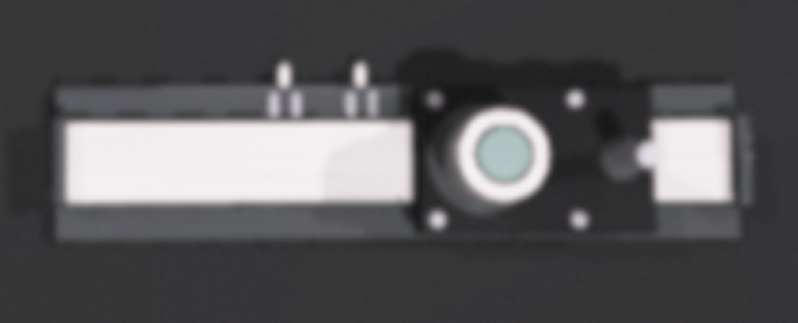

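Next station is at about y = -17, so the carrier has roughly 63 mm to travel. I'll rotate the jaws to lie along y, then travel to the post.

```bash
python3 -m jog '[[[0,0,0],-8.5,1],[[0,0,0],-8.5,1],[[0,0,0],-8.5,1],[[-2.5,-5.4,0],0,1],[[-2.5,-5.4,0],0,1],[[-2.5,-5.4,0],0,1],[[-2.5,-5.4,0],0,1],[[-2.5,-5.4,0],0,1],[[-2.5,-5.4,0],0,1],[[-2.5,-5.4,0],0,1]]' 50
```

```text
time_s: 1.35
ee_pos: [431.3, 136.0, 229.3]
ee_rot: [-179.6, -0.2, -178.5]
force: [0.7, 0.7, -0.1]
gripper_width: 91.4
```

```bash
python3 -m jog '[[[-2.3,-5.4,0],1.5,1],[[-2.3,-5.4,0],0,1],[[-2.3,-5.4,0],0,1],[[-2.3,-5.4,0],0,1],[[-2.3,-5.4,0],0,1],[[0,0,0],0,0.4],[[0,0,0],0,0.4]]'
python3 - <<'E'
from h import *
s=st(); grab('wrist','w1'); print(proj('w1',[[559,-159,100],[559.5,-80,107],[606,-16,26]]).round(0))
E
```

```text
time_s: 2.22
ee_pos: [549.6, -146.2, 227.7]
ee_rot: [-179.8, -0.3, 179.6]
force: [-0.0, -0.2, -0.5]
gripper_width: 74.3
{'time_s': 2.22, 'qpos': [-15.88, 18.08, 90.76, -0.34, 71.43, -105.36], 'ee_pos': [549.65, -146.22, 227.72], 'ee_rot': [-179.76, -0.35, 179.59], 'force': [-0.02, -0.18, -0.46], 'torque': [0.05, 0.04, -0.02], 'gripper_width': 74.29}
[[306. 205.]
 [393. 208.]
 [429. 224.]]
```

View pics/w1.png

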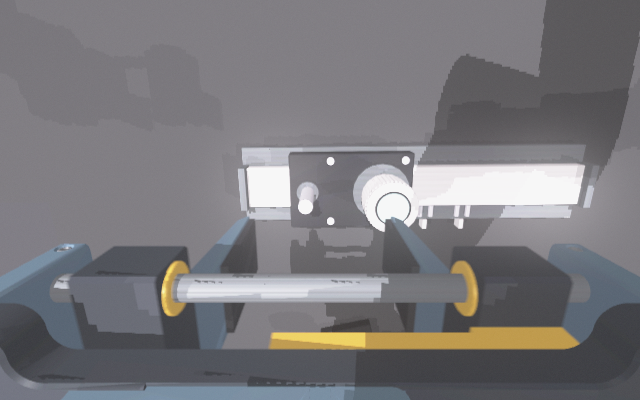

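Wrist view: post top at (305,206) and collar top at (392,208). Both match the predicted pixels, so I'll go down on the post.

```bash
python3 -m jog '[[[-0.95,-1.33,0],0.4,0.4],[[0,0,2],0,0.4],[[0,0,3],0,0.4],[[0,0,0],0,0.4],[[0,0,0],0,0.4]]'
```

```text
time_s: 2.9
ee_pos: [561.6, -157.8, 179.4]
ee_rot: [-179.6, -0.0, 179.6]
force: [0.9, -0.6, -0.3]
gripper_width: 36.6
```

```bash
python3 -m jog '[[[0.2,-0.15,3.5],0,0.4],[[0,0,3.5],0,0.4],[[0,0,2.5],0,0.4],[[0,0,0],0,0.4]]' && python3 -m jog '[[[0,0,0],0,0],[[0,0,0],0,0],[[0,0,0],0,0],[[0,0,0],0,0]]' 50
```

```text
time_s: 3.4
ee_pos: [564.8, -160.8, 88.8]
ee_rot: [-179.4, 0.7, 179.7]
force: [0.2, -0.5, 0.6]
gripper_width: 36.3
time_s: 3.9
ee_pos: [567.2, -161.2, 92.8]
ee_rot: [-179.3, 1.1, 179.7]
force: [1.4, -0.8, -5.2]
gripper_width: 12.7
```

```bash
python3 -m jog '[[[0,0.8,0],0,0],[[0,0.8,0],0,0],[[0,0.8,0],0,0],[[0,0.8,0],0,0],[[0,0.8,0],0,0],[[0,0.6,0],0,0]]'
python3 - <<'E'
from h import *
st(); grab('top','t2')
im=cv2.imread('pics/t2.png'); cv2.imwrite('pics/c2.png',cv2.resize(im[195:280,295:505],None,fx=3.8,fy=3.8,interpolation=cv2.INTER_CUBIC))
E
```

```text
time_s: 4.65
ee_pos: [567.1, -112.8, 92.7]
ee_rot: [-179.2, 1.1, 179.7]
force: [-1.4, -0.8, -0.9]
gripper_width: 12.6
{'time_s': 4.65, 'qpos': [-12.09, 25.03, 101.27, -0.69, 52.5, -101.37], 'ee_pos': [567.1, -112.82, 92.74], 'ee_rot': [-179.22, 1.06, 179.7], 'force': [-1.45, -0.77, -0.92], 'torque': [-0.11, 0.11, 0.04], 'gripper_width': 12.6}
```

View pics/c2.png

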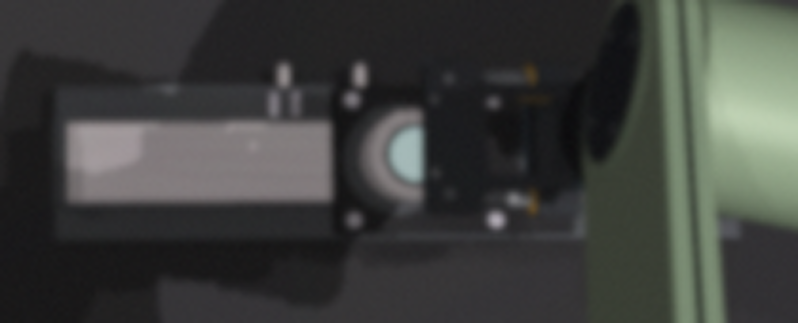

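The carrier follows the gripper: it moved about 48 mm. About 15 mm remains, so I'll creep and watch the force.

```bash
for i in 1; do python3 -m jog '[[[0,0.3,0],0,0],[[0,0.3,0],0,0]]'; python3 -m jog '[[[0,0.3,0],0,0]]';python3 -m jog '[[[0,0.3,0],0,0]]'; python3 -m jog '[[[0,0.2,0],0,0]]'; done
```

```text
time_s: 4.95
ee_pos: [567.1, -109.2, 92.7]
ee_rot: [-178.8, 1.1, 179.9]
force: [-2.1, -14.1, -2.3]
gripper_width: 13.1
time_s: 5.08
ee_pos: [567.1, -108.9, 92.8]
ee_rot: [-178.5, 1.1, -180.0]
force: [-0.6, -9.8, -1.8]
gripper_width: 12.6
time_s: 5.2
ee_pos: [567.1, -107.7, 92.8]
ee_rot: [-178.4, 1.1, -180.0]
force: [-1.0, -5.8, -0.6]
gripper_width: 13.2
time_s: 5.32
ee_pos: [567.0, -106.8, 92.8]
ee_rot: [-178.3, 1.1, -180.0]
force: [-0.2, -5.6, -0.7]
gripper_width: 12.6
```

```bash
python3 -m jog '[[[0,0.3,0],0,0],[[0,0.3,0],0,0]]'; python3 -m jog '[[[0,0.3,0],0,0]]';python3 -m jog '[[[0,0.2,0],0,0]]'; python3 -m jog '[[[0,0.2,0],0,0]]'
```

```text
time_s: 5.58
ee_pos: [567.0, -101.3, 92.8]
ee_rot: [-178.3, 1.1, 179.9]
force: [-1.3, -1.9, 1.1]
gripper_width: 12.8
time_s: 5.7
ee_pos: [567.0, -97.8, 92.8]
ee_rot: [-178.3, 1.1, 179.9]
force: [-0.9, -0.7, 0.2]
gripper_width: 12.7
time_s: 5.82
ee_pos: [567.0, -96.5, 92.7]
ee_rot: [-178.2, 1.1, 180.0]
force: [-0.7, -9.6, -0.4]
gripper_width: 13.0
time_s: 5.95
ee_pos: [567.0, -96.2, 92.8]
ee_rot: [-178.0, 1.1, -179.9]
force: [-1.7, -11.2, -0.8]
gripper_width: 12.8
```

The force rises at the far wall of the notch, so the carrier is in. I'll ease back, release and rise.

```bash
python3 -m jog '[[[0,-0.1,0],0,0],[[0,0,0],0,0],[[0,0,0],0,0.4],[[0,0,0],0,0.4],[[0,0,0],0,0.4],[[0,0,0],0,0.4]]'; python3 -m jog '[[[0,0,-3],0,0.4],[[0,0,-4],0,0.8],[[0,0,-4],0,1],[[0,0,0],0,1],[[0,0,0],0,1]]'
python3 - <<'E'
from h import *
st(); grab('wrist','w3'); print(proj('w3',[[559,-97,100],[559.5,-17,107],[606,-16,26]]).round(0))
E
```

```text
time_s: 6.7
ee_pos: [568.0, -95.7, 93.0]
ee_rot: [-178.0, 1.2, -179.9]
force: [0.1, 0.3, 0.1]
gripper_width: 36.8
time_s: 7.32
ee_pos: [565.1, -91.4, 204.9]
ee_rot: [-178.1, 1.1, -179.9]
force: [-0.2, 0.3, 0.6]
gripper_width: 73.4
{'time_s': 7.32, 'qpos': [-9.39, 18.51, 93.58, -1.87, 66.55, -98.8], 'ee_pos': [565.06, -91.36, 204.87], 'ee_rot': [-178.08, 1.07, -179.85], 'force': [-0.24, 0.31, 0.56], 'torque': [0.05, 0.04, -0.06], 'gripper_width': 73.37}
[[316. 193.]
 [414. 197.]
 [393. 216.]]
```

View pics/w3.png

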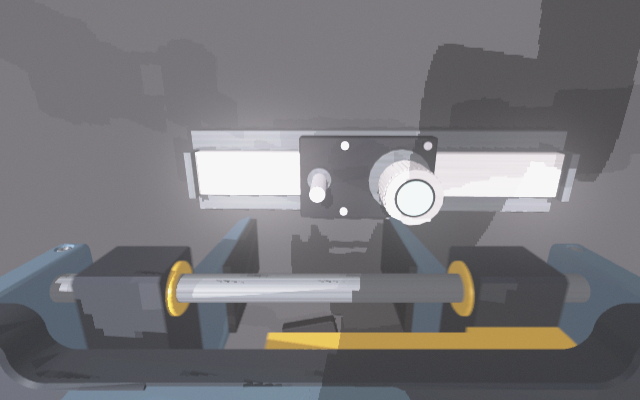

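The wrist view shows the post at (317,194) and the collar at (414,198). Both match the predicted seated positions, (559,-97) and (559.5,-17). Now I'll move over to the collar.

```bash
python3 -m jog '[[[0.4,3.9,0],0,1],[[0.4,3.9,0],0,1],[[0,0,0],0,1],[[0,0,3],0,1],[[0,0,0],0,1]]'
```

```text
time_s: 8.0
ee_pos: [555.2, -13.9, 165.8]
ee_rot: [-178.0, 0.5, -179.9]
force: [-0.5, -0.9, 0.7]
gripper_width: 91.0
```

```bash
python3 -m jog '[[[-0.2,0,3],0,1],[[0,0,2.5],0,1],[[0,0,0],0,1],[[0,0,0],0,1]]'
```

```text
time_s: 8.5
ee_pos: [560.9, -18.6, 113.0]
ee_rot: [-178.0, 0.9, 180.0]
force: [0.3, 0.4, 0.2]
gripper_width: 91.1
```

```bash
python3 -m jog '[[[0.1,0.2,1],0,1],[[0,0.05,0.8],0,1],[[0,0,0],0,1]]'; python3 -m jog '[[[0,0,0],0,0.4],[[0,0,0],0,0.4],[[0,0,0],0,0.4],[[0,0,0],0,0.4]]' 25
```

```text
time_s: 8.88
ee_pos: [561.4, -16.8, 96.0]
ee_rot: [-178.0, 1.1, 179.9]
force: [-0.4, -0.4, 0.4]
gripper_width: 91.3
time_s: 9.38
ee_pos: [561.8, -16.7, 96.6]
ee_rot: [-178.0, 1.1, 180.0]
force: [-1.0, 0.1, 0.1]
gripper_width: 54.2
```

```bash
python3 -m jog '[[[0.1,0,0],0,0.4],[[0,0,0],0,0.4],[[0,0,0],0,0.4]]' 25; python3 -m jog '[[[0,0,0.2],0,0.4],[[0,0,0.3],0,0.4],[[0,0,0.3],0,0.4],[[0,0,0.2],0,0.4]]'
```

```text
time_s: 9.75
ee_pos: [561.4, -16.9, 96.6]
ee_rot: [-178.0, 1.2, 179.9]
force: [1.4, -1.1, -0.2]
gripper_width: 47.8
time_s: 10.25
ee_pos: [561.7, -17.0, 92.4]
ee_rot: [-178.0, 1.4, 179.9]
force: [-4.4, 0.7, 15.9]
gripper_width: 47.8
```

Gripped (47.8 mm) and stopped on the pin, as expected. I'll turn clockwise (+) while pressing lightly.

```bash
python3 -m jog '[[[0,0,0.05],7,0.4],[[0,0,0.1],7,0.4],[[0,0,0.1],7,0.4],[[0,0,0.1],7,0.4]]'
python3 - <<'E'
from h import *
st()
E
```

```text
time_s: 10.75
ee_pos: [561.5, -17.5, 92.7]
ee_rot: [-178.8, 2.3, 151.1]
force: [-1.6, -0.5, 6.8]
gripper_width: 47.6
{'time_s': 10.75, 'qpos': [-1.78, 23.64, 103.77, -2.7, 51.07, -61.2], 'ee_pos': [561.47, -17.54, 92.69], 'ee_rot': [-178.83, 2.33, 151.12], 'force': [-1.58, -0.54, 6.84], 'torque': [0.03, 0.39, 0.04], 'gripper_width': 47.62}
```

```bash
python3 -m jog '[[[0,0,0.15],7,0.4],[[0,0,0.15],7,0.4]]'; python3 -m jog '[[[0,0,0.15],7,0.4],[[0,0,0.15],7,0.4]]';  python3 -m jog '[[[0,0,0.15],7,0.4],[[0,0,0.15],7,0.4]]'
```

```text
time_s: 11.0
ee_pos: [561.5, -17.8, 92.3]
ee_rot: [-179.4, 2.6, 136.7]
force: [-4.4, -0.2, 12.2]
gripper_width: 47.3
time_s: 11.25
ee_pos: [561.2, -18.1, 92.0]
ee_rot: [179.9, 2.8, 122.3]
force: [-3.7, 0.7, 13.2]
gripper_width: 47.7
time_s: 11.5
ee_pos: [560.9, -18.3, 91.8]
ee_rot: [179.3, 2.7, 107.9]
force: [-1.7, 1.0, 13.7]
gripper_width: 47.6
```

```bash
python3 -m jog '[[[0,0,0.15],6,0.4],[[0,0,0.15],6,0.4]]'; python3 -m jog '[[[0,0,0.15],6,0.4],[[0,0,0.15],6,0.4]]';  python3 -m jog '[[[0,0,0.15],6,0.4],[[0,0,0.15],6,0.4]]'
```

```text
time_s: 11.75
ee_pos: [560.5, -18.3, 91.8]
ee_rot: [178.7, 2.5, 95.6]
force: [-1.8, 1.0, 8.2]
gripper_width: 47.5
time_s: 12.0
ee_pos: [560.1, -18.2, 90.6]
ee_rot: [178.3, 2.2, 83.2]
force: [1.6, -0.2, 4.9]
gripper_width: 47.9
time_s: 12.25
ee_pos: [560.0, -18.1, 88.4]
ee_rot: [177.9, 1.9, 70.8]
force: [1.6, -0.3, 5.7]
gripper_width: 48.1
```

z is dropping under a low force, so the key has engaged. I'll stop turning and push down.

```bash
python3 -m jog '[[[0,0,0.2],0,0.4],[[0,0,0.2],0,0.4]]' 40; python3 -m jog '[[[0,0,0.2],0,0.4],[[0,0,0.2],0,0.4]]';python3 -m jog '[[[0,0,0.3],0,0.4],[[0,0,0.3],0,0.4]]'
python3 - <<'E'
from h import *
st()
E
```

```text
time_s: 12.5
ee_pos: [559.9, -18.1, 85.3]
ee_rot: [178.0, 1.9, 70.8]
force: [1.2, 0.0, 6.5]
gripper_width: 47.5
time_s: 12.75
ee_pos: [560.0, -18.1, 85.1]
ee_rot: [178.0, 1.9, 70.8]
force: [-1.7, 0.4, 17.1]
gripper_width: 47.3
time_s: 13.0
ee_pos: [560.1, -18.1, 85.0]
ee_rot: [178.0, 1.9, 70.8]
force: [-5.5, 0.9, 23.2]
gripper_width: 47.8
{'time_s': 13.0, 'qpos': [-1.67, 24.12, 104.35, -3.11, 50.18, 19.48], 'ee_pos': [560.07, -18.07, 84.97], 'ee_rot': [177.95, 1.86, 70.78], 'force': [-5.5, 0.85, 23.16], 'torque': [0.28, 2.18, 0.03], 'gripper_width': 47.84}
```

```bash
python3 -m jog '[[[0,0,0.2],0,0.4],[[0,0,0.2],0,0.4]]' 40
python3 - <<'E'
from h import *
st(); grab('side','s4'); grab('top','t4'); st()
a=cv2.imread('pics/s4.png')[100:260,280:480]; b=cv2.imread('pics/t4.png')[175:295,300:500]
r=lambda i:cv2.resize(i,None,fx=3,fy=3,interpolation=cv2.INTER_CUBIC)
a=cv2.resize(a,(400,320));b=cv2.resize(b,(400,240));b=cv2.copyMakeBorder(b,0,80,0,0,0); cv2.imwrite('pics/c4.png',np.hstack([a,b]))
P=[[559.5+sx*36,-17-80+0+dy,45] for sx in(-1,1) for dy in (-13,122)]; print(proj('t4',P),proj('s4',P))
E
```

```text
time_s: 13.25
ee_pos: [560.0, -18.1, 85.1]
ee_rot: [177.9, 1.9, 70.8]
force: [-1.8, 0.3, 14.4]
gripper_width: 47.1
{'time_s': 13.25, 'qpos': [-1.67, 24.1, 104.37, -3.12, 50.16, 19.49], 'ee_pos': [559.96, -18.06, 85.13], 'ee_rot': [177.93, 1.86, 70.78], 'force': [-1.8, 0.28, 14.42], 'torque': [0.24, 1.63, 0.01], 'gripper_width': 47.14}
{'time_s': 13.35, 'qpos': [-1.67, 24.1, 104.36, -3.12, 50.17, 19.49], 'ee_pos': [560.0, -18.08, 85.13], 'ee_rot': [177.93, 1.86, 70.78], 'force': [-0.95, -0.75, 15.02], 'torque': [0.29, 1.68, 0.01], 'gripper_width': 47.5}
[[435.82692497 253.60698489]
 [372.8684771  253.54975865]
 [434.89105634 220.07694299]
 [372.48617611 219.98549084]] [[390.79387445 156.26981249]
 [377.47176096 191.71635696]
 [365.45762282 149.55125282]
 [350.3512185  183.934106  ]]
```

View pics/c4.png

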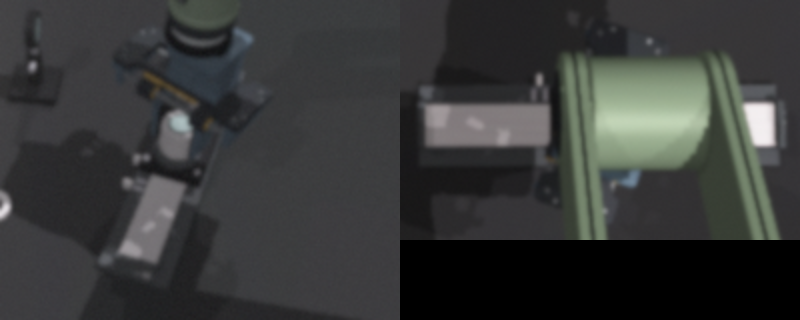

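The side view shows the collar low between the fingers and the stand undisturbed. In the top view the plate's edge is at column ~375, where a 62.5 mm travel should put it. Force is steady at 15 N against the hard stop, so I'm handing in.

```bash
python3 -c "
from workcell import job_done; job_done()
from h import st; st()"
```

```text
the job is handed in; nothing more can be done
the job is handed in; nothing more can be done
```

The carrier is in the next station's detent, and I handed the job in at about 13 s with the gripper still holding the collar pushed home. I got no verdict back.

- **Carrier:** I pinched the post and slid it about 62.5 mm to the left. I felt the detent bump, then the notch's far wall, and eased back before letting go. A wrist picture then showed the post and collar where they should be when seated. In the last top view the plate edge was where that travel should put it.
- **Collar:** I turned it clockwise with a light push, about 109° of gripper turn in all. It began to drop at about 90°. It then went down to a hard stop about 6.7 mm below where it had rested on the pin, so about 9.7 mm down in all.
- **Last readings:** The push was steady at about 15 N with the gripper closed on the collar, and there was almost no force along the rail. The lens stand looked undisturbed in the last side view. The spare ring was only partly in view and the screwdriver was not in the crop, but the arm did not work near either.
- **Small disagreements:** The tool ended tilted about 2°. It also sat about 1 mm off the detent centre along the rail (y -18.1 mm against an estimated -17 mm), within the 3.5 mm allowed. The gripper slipped slightly on the collar, so the 9.7 mm is worked out from the stops and not measured directly.

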